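# Fetch one mixing ball from the dispenser

## Robot

A 7-joint arm with a two-finger parallel gripper is mounted at the origin on the work surface. World frame = base frame: x ahead of the robot, y to its left, z up, the work surface at z = 0. Lengths are in m, angles in rad, forces in N, time in s.
With the tool pointing down it reaches from about 0.4 to 0.9 m from the base axis. Payload 5.5 kg.
Tool frame: the origin (TCP) lies at the very end of the fingers, on their centre line; the grasp point (between the pads) lies 19 mm behind it (arm.hold_point_z is the z of the grasp point in the tool frame, in m); z points along the fingers, y is the line along which they close (so a half turn about z gives the same grasp; the last joint's range is limited). The gripper opens to 92 mm and grips with 3 to 60 N. Pads are 19 mm wide; open, the fingers measure 130 mm over their backs; the gripper's body (75 mm by 190 mm) begins 47 mm behind the grasp point.
Start: joints at [-1.048, 0.501, -0.427, 1.55, 0.221, 1.138, -0.21], TCP at [0.167, 0.628, 0.227] pointing down, gripper open.
Joint ranges: [-2.88, 2.88], [-0.31, 2.03], [-1.54, 1.56], [0.2, 2.42], [-1.41, 4.55], [0.19, 2.02], [-2.57, 2.57]. Speed limits (rad/s): [2.57, 2.57, 3.14, 3.14, 3.14, 3.14, 3.14].

## Interface

Orientations are given as a rotation vector (axis times angle).
In Python, from plant import arm gives the robot as it stands.
- The arm moves only by the shell command python3 -m pendant 'ROWS' [FORCE]. ROWS is JSON, a list of rows, each a list of 3 entries, a list of its own where there are three numbers: the shift along the tool's x, y, z normalised to -1 to 1, where 1 is 40 cm, then the turn about the tool's z normalised to -1 to 1, where 1 is pi rad, then the opening, from 0 (shut) to 1 (fully open). A call has 1 to 20 rows; each row is the pose to reach, as a shift and turn from the pose commanded when the call began, along the tool's axes at that moment, turning the shorter way round; what a row does not reach only later rows make up. A row lasts 1/12 s, in which the tool goes at most 41.7 mm and 7.16 degrees, less where a joint would pass 70% of its speed; a pose out of reach is approached as far as the arm can. A call with a number of a shift or a turn outside -1 to 1 is refused whole. A call with a gripper value outside its range is refused whole. The fingers move at their own pace and stop on an object; FORCE is the grip in N (left out, the last holds). Time passes only in rows, so rows that repeat a pose let the fingers close. It gives the time, the measured TCP pose, the force, the opening and the grip force at its end, in the units of the state.
- arm.get_state(): the state, without advancing time (a new reading comes with each control period).
- arm.grab_frame(name): name is "side" or "top" or "wrist"; returns the picture (384x512x3 uint8, blue, green, red); there is no depth.
- arm.camera_info(name): a dict with "fx", "fy", "cx", "cy" (pixels), "T" (4x4, takes a point from camera to world coordinates); the wrist camera has in their place "T_tool_cam" (4x4, takes a point from camera to tool coordinates, whose origin is the TCP and whose axes are the flange's). Camera axes: x right, y down, z forward; pixel columns grow to the right and rows downward; lengths in m; the calibration is good to about 2 mm. A picture is of the moment at which its call begins: read the wrist's pose just before it. camera_info takes no time and is no camera call.
- arm.finish_job(): hands the job in; it is judged then, once.
Trained networks look in the newest picture that a camera, given by its name, has taken for a name from the list of things; names that differ only in an ending like _2 or _b are one class to them, and where a whole thing is asked for, a point or a joint stands for the part that bears it (a point fixed in the world has none). Each returns a list of dicts, best first, with "score" (0 to 1); they miss things now and then, are a little off and sometimes report something else, mostly with a low value. They report only what shows in the picture. A call takes as long as a camera call.
- arm.search_frame(camera, label): "extent" ([left, top, right, bottom] in pixels, round what is visible of it).
The state is a dict: "clock": time; "joints": joint angles; "joint_velocities": joint speeds; "tau": joint torques, N m; "eef_pos": TCP position; "eef_rot": TCP orientation; "ft_force": force on the tool from outside, world axes, zero at the start; "ft_torque": the same for the moment, N m; "grip_width": finger opening in m; "finger_force": force on a finger pad.
Only numpy, scipy, OpenCV 4.12 (cv2) and the standard library are available. Lean on these libraries where they do the work, as an engineer would, in place of code of your own. Each camera call takes 0.05 s, during which the arm holds its last target. There are 200 camera calls.

## Task

A square white pot stands mouth-down on the bench. Turn it over and stand it mouth-up on the bench, centred under the spout of the ball dispenser; then pull the dispenser's wooden slide knob fully out, so that a steel mixing ball rolls down into the pot, and push the knob fully home again. Dispense just one ball, leave the pot standing upright with the ball in it, and leave the other things on the bench where they are.

Things in the scene. Friction and masses are not known exactly. Their poses are not given: they have to be found in the camera images.
- pot: the square pot to be turned over: white plastic, 60 x 60 mm outside (straight upright sides), 56 mm tall, walls 4 mm, about 90 g, open at one end, with a thin grey rim. Origin at the centre of its open mouth; its z axis points from the mouth to the closed bottom (so z is up while it stands mouth-down, as at the start); x and y are square to its sides
- pot_mouth (a point): centre of the pot's open mouth (the body's origin)
- pot_bottom (a point): centre of the outside of the pot's closed bottom, 56 mm from the mouth
- dispenser: ball dispenser, fixed to the bench. Origin on the bench below its drop hole; x points away from the knob, the chute runs to -y, z up. Sizes in mm: base x -20..115, y -50..50, 10 tall; grey column x 22..105, y -30..30; aluminium slide housing x -30..105, y -30..30, z 130..166; clear hopper tube with steel balls x 24..56, y -16..16, up to z 222
- spout (a point): centre of the 22 x 25 mm opening under the outer end of the open steel chute, 126 mm to the -y side of the dispenser's origin, 74 mm above the bench; the ball drops straight down here within about 1.5 s of the pull. The chute is 28 mm wide (x -14..14), slopes down from the housing, and its outer end is 88 mm high on top
- knob (a point): centre of the wooden slide knob: a disc 30 mm in diameter and 16 mm thick, its axis along the dispenser's x, 150 mm above the bench, on a 10 mm stem; 30 mm of free stem between knob and housing when home. Moves with the slide
- slide (a joint): travel of the slide knob in m: 0 fully home, 0.040 fully out; grows as the knob is pulled to the dispenser's -x, level. A spring detent holds it at both ends and pushes it to the nearer end from between; it takes up to about 6 N to move
- ball1: the ball that lies in the slide's pocket and is released first: steel, 18 mm diameter, origin at its centre
- ball2: the next steel ball, 18 mm, in the hopper above the first; origin at its centre. It falls into the pocket when the knob is pushed home
- tape: bystander: roll of masking tape lying flat, 90 mm outside diameter, 24 mm tall, origin under its centre
- jar: bystander: glass jar with steel lid, 56 mm diameter, 62 mm tall, origin under its centre
- spraycan: bystander: spray can, 66 mm diameter, 190 mm tall, origin under its centre
- mortar: bystander: concrete bowl, 120 mm diameter, 70 mm tall, origin under its centre
- brushpot: bystander: terracotta pot of brushes, 80 mm diameter, 215 mm tall with brushes, origin under its centre
- tiles: bystander: stack of three 100 mm square tiles, 21 mm tall, origin under its centre
- waterbottle: bystander: clear water bottle, 62 mm diameter, 200 mm tall, origin under its centre

How it is judged:
By the outcome, as a careful person would: the job done as asked, in the order asked, and still so for the second after the job is handed in, with the robot touching nothing.
It also fails if it takes over 72 s, if anything falls off the work surface, if the arm or the gripper's body presses on something with over 40 N, if the wrist force passes 120 N, or if a joint passes its speed limit or range.

## Working session

There is one attempt and no reset: what is moved stays moved. The work goes in short steps, Python scripts to look and compute and a shell command to move; the robot and the scene stay as the last step left them, time stands still between calls to the robot, and variables do not carry over. Pictures are saved under pics/ and viewed, at most 10 in all, crops included, and the job is handed in when it is done.

```bash
mkdir -p pics; cat > h.py <<'E'
import numpy as np, cv2
from plant import arm
from scipy.spatial.transform import Rotation as R
def ray(cam,u,v,z):
    c=arm.camera_info(cam); s=arm.get_state()
    if 'T' in c: T=np.array(c['T'])
    else:
        W=np.eye(4);W[:3,:3]=R.from_rotvec(s['eef_rot']).as_matrix();W[:3,3]=s['eef_pos'];T=W@np.array(c['T_tool_cam'])
    d=T[:3,:3]@np.array([(u-c['cx'])/c['fx'],(v-c['cy'])/c['fy'],1]);o=T[:3,3]
    return (o+d*(z-o[2])/d[2]).round(4)
def proj(cam,p):
    c=arm.camera_info(cam); s=arm.get_state()
    if 'T' in c: T=np.array(c['T'])
    else:
        W=np.eye(4);W[:3,:3]=R.from_rotvec(s['eef_rot']).as_matrix();W[:3,3]=s['eef_pos'];T=W@np.array(c['T_tool_cam'])
    q=np.linalg.inv(T)@np.append(p,1); return np.array([q[0]/q[2]*c['fx']+c['cx'],q[1]/q[2]*c['fy']+c['cy']]).round(1)
def st():
    s=arm.get_state(); print('t',round(s['clock'],2),'pos',np.round(s['eef_pos'],4),'R',R.from_rotvec(s['eef_rot']).as_matrix().round(3).tolist(),'F',np.round(s['ft_force'],1),'w',round(s['grip_width'],4),'f',np.round(s['finger_force'],1))
E
python3 - <<'E'
from h import *
st()
ims=[]
for n in ['top','side']:
    im=arm.grab_frame(n); ims.append(im)
    c=arm.camera_info(n); print(n,c['fx'],np.round(c['T'],3).tolist())
    for l in ['pot','dispenser','knob','tape','jar','spraycan','mortar','brushpot','tiles','waterbottle']:
        r=arm.search_frame(n,l)[:1]
        for q in r:
            e=q['extent']; print(l,round(q['score'],2),np.round(e), ray(n,(e[0]+e[2])/2,(e[1]+e[3])/2,0.0)[:2])
cv2.imwrite('pics/top.png',cv2.resize(ims[0],None,fx=1.5,fy=1.5)); cv2.imwrite('pics/side.png',cv2.resize(ims[1],None,fx=1.5,fy=1.5))
E
```

```text
t 0.0 pos [0.1668 0.6275 0.2257] R [[-0.966, 0.257, -0.001], [0.257, 0.966, -0.002], [0.0, -0.002, -1.0]] F [ 0.5  0.4 -0.1] w 0.0919 f 0.0
top 454.24770136538984 [[-0.004, -0.982, 0.187, 0.302], [-1.0, 0.0, -0.019, 0.021], [0.018, -0.187, -0.982, 1.542], [0.0, 0.0, 0.0, 1.0]]
pot 0.93 [333. 214. 358. 237.] [ 0.4668 -0.3123]
dispenser 0.88 [196. 140. 260. 200.] [0.6604 0.0882]
tape 0.73 [356. 187. 385. 216.] [ 0.5509 -0.4021]
jar 0.74 [212. 189. 219. 202.] [0.5723 0.1307]
spraycan 0.79 [364. 150. 399. 180.] [ 0.6794 -0.4494]
mortar 0.61 [147. 209. 181. 250.] [0.4546 0.3041]
brushpot 0.55 [121. 125. 161. 165.] [0.7522 0.3948]
tiles 0.84 [109. 182. 148. 220.] [0.5512 0.4285]
waterbottle 0.62 [152. 157. 178. 184.] [0.6611 0.308 ]
side 459.6337841899632 [[0.718, -0.339, 0.608, -0.276], [-0.696, -0.372, 0.614, -0.862], [0.018, -0.864, -0.503, 0.804], [0.0, 0.0, 0.0, 1.0]]
pot 0.73 [300. 259. 330. 297.] [ 0.4959 -0.2855]
dispenser 0.83 [224. 140. 280. 215.] [0.7613 0.2471]
knob 0.39 [300. 259. 332. 298.] [ 0.4973 -0.2874]
tape 0.95 [346. 273. 384. 302.] [ 0.5633 -0.3993]
jar 0.64 [299. 260. 333. 296.] [ 0.4991 -0.2871]
spraycan 0.55 [380. 208. 419. 283.] [ 0.7914 -0.3608]
mortar 0.69 [160. 176. 194. 205.] [0.4988 0.3547]
brushpot 0.87 [215. 115. 238. 167.] [0.9107 0.5728]
tiles 0.84 [158. 170. 195. 182.] [0.5615 0.4468]
waterbottle 0.84 [211. 132. 227. 188.] [0.7658 0.4479]
```

View pics/top.png

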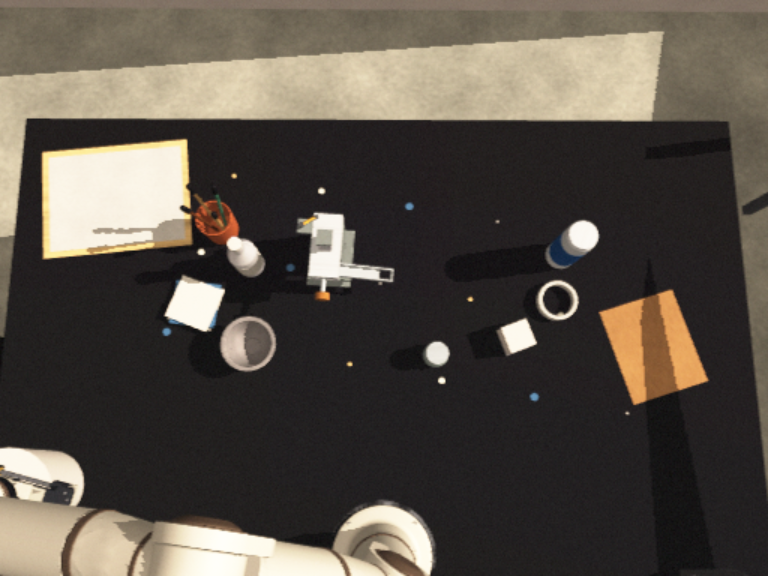

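View pics/side.png

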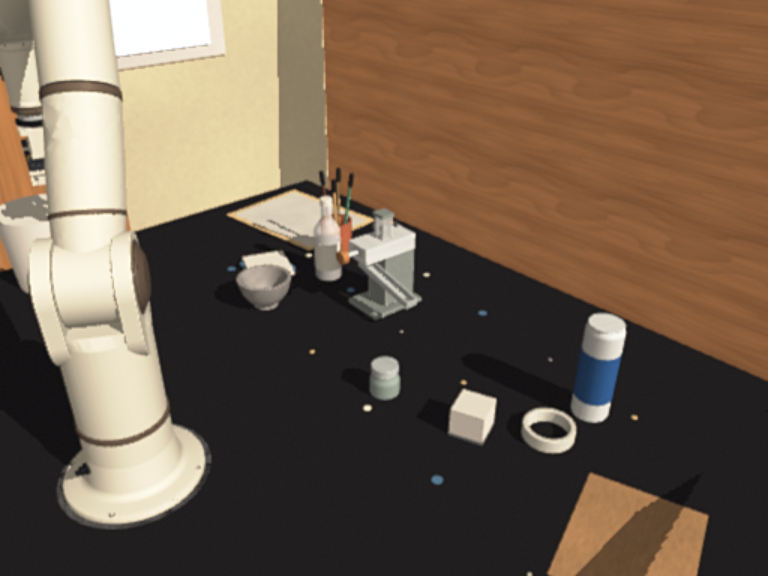

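```bash
R='[[-0.55,-0.54,-0.25],0,1]'; python3 -m pendant '[[[-0.55,-0.54,-0.25],0,1],[[-0.55,-0.54,-0.25],0,1],[[-0.55,-0.54,-0.25],0,1],[[-0.55,-0.54,-0.25],0,1],[[-0.55,-0.54,-0.25],0,1],[[-0.55,-0.54,-0.25],0,1],[[-0.55,-0.54,-0.25],0,1],[[-0.55,-0.54,-0.25],0,1],[[-0.55,-0.54,-0.25],0,1]]'
python3 -m pendant '[[[-0.5,-0.54,0],0,1],[[-0.5,-0.54,0],0,1],[[-0.5,-0.54,0],0,1],[[-0.5,-0.54,0],0,1],[[-0.5,-0.54,0],0,1],[[-0.5,-0.54,0],0,1],[[-0.5,-0.54,0],0,1],[[-0.5,-0.54,0],0,1],[[-0.5,-0.54,0],0,1]]'
python3 - <<'E'
from h import *
st()
c=arm.camera_info('wrist'); print(c['fx'],np.round(c['T_tool_cam'],3).tolist())
im=arm.grab_frame('wrist'); cv2.imwrite('pics/w1.png',im)
for l in ['dispenser','knob','pot','jar']:
    print(l,[(round(q['score'],2),np.round(q['extent'])) for q in arm.search_frame('wrist',l)[:2]])
E
```

```text
clock: 1.85
eef_pos: [0.3295, 0.3575, 0.3291]
eef_rot: [0.422, 3.108, 0.001]
ft_force: [0.7, 0.1, -0.8]
grip_width: 0.0919
finger_force: 0.0
clock: 2.6
eef_pos: [0.4629, 0.1001, 0.3266]
eef_rot: [0.416, 3.114, -0.001]
ft_force: [-0.4, 1.4, -0.6]
grip_width: 0.0915
finger_force: 0.0
t 2.6 pos [0.4629 0.1001 0.3266] R [[-0.965, 0.263, 0.0], [0.263, 0.965, -0.0], [-0.0, -0.0, -1.0]] F [-0.4  1.4 -0.6] w 0.0915 f 0.0
289.57113856240227 [[0.002, -0.959, -0.283, 0.077], [1.0, 0.002, -0.0, 0.0], [0.001, -0.283, 0.959, -0.159], [0.0, 0.0, 0.0, 1.0]]
dispenser [(0.82, array([202., 216., 353., 319.]))]
knob [(0.86, array([279., 221., 306., 262.]))]
pot [(0.55, array([  0., 195.,  65., 234.]))]
jar [(0.91, array([ 91., 158., 142., 195.]))]
```

View pics/w1.png

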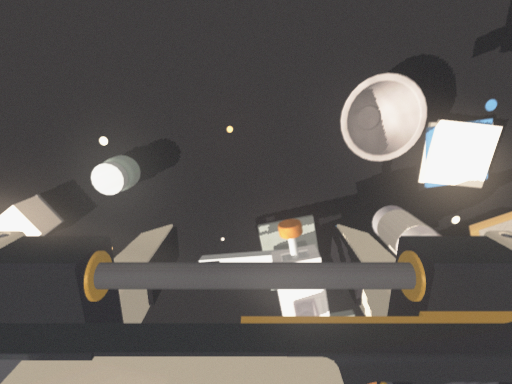

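```bash
python3 -m pendant '[[[-0.23,-0.84,0.2],0.289,1],[[-0.23,-0.84,0.2],0.289,1],[[-0.23,-0.84,0.2],0.289,1],[[-0.23,-0.84,0.2],0.289,1],[[-0.23,-0.84,0.2],0.289,1],[[-0.23,-0.84,0.2],0.289,1],[[-0.23,-0.84,0.2],0.289,1],[[-0.23,-0.84,0.2],0.289,1],[[-0.23,-0.84,0.2],0.289,1],[[-0.23,-0.84,0.2],0.289,1],[[-0.23,-0.84,0.2],0.289,1],[[-0.23,-0.84,0.2],0.289,1]]' 4
python3 - <<'E'
from h import *
st()
top=arm.grab_frame('top'); 
im=arm.grab_frame('wrist'); 
for l in ['pot','jar','tape']:
    print(l,[(round(q['score'],2),np.round(q['extent'])) for q in arm.search_frame('wrist',l)[:2]])
def crop(i,x0,x1,y0,y1,f): return cv2.resize(i[y0:y1,x0:x1],None,fx=f,fy=f,interpolation=cv2.INTER_CUBIC)
a=cv2.resize(im,(512,384)); b=crop(top,190,280,130,210,4)
c=np.zeros((600,800,3),np.uint8); c[:384,:512]=a; c[280:600,440:800]=b
cv2.imwrite('pics/c2.png',c)
E
```

```text
clock: 3.85
eef_pos: [0.4652, -0.2435, 0.2466]
eef_rot: [-1.728, -2.623, -0.001]
ft_force: [-0.3, 1.1, -0.0]
grip_width: 0.0921
finger_force: 0.0
t 3.85 pos [ 0.4652 -0.2435  0.2466] R [[-0.395, 0.919, -0.0], [0.919, 0.395, 0.001], [0.001, 0.0, -1.0]] F [-0.3  1.1 -0. ] w 0.0921 f 0.0
pot [(0.97, array([217., 178., 267., 236.])), (0.18, array([450.,   0., 506.,  41.]))]
jar [(0.59, array([245.,  37., 292.,  88.])), (0.49, array([216., 182., 263., 238.]))]
tape [(0.82, array([239., 252., 297., 311.]))]
```

View pics/c2.png

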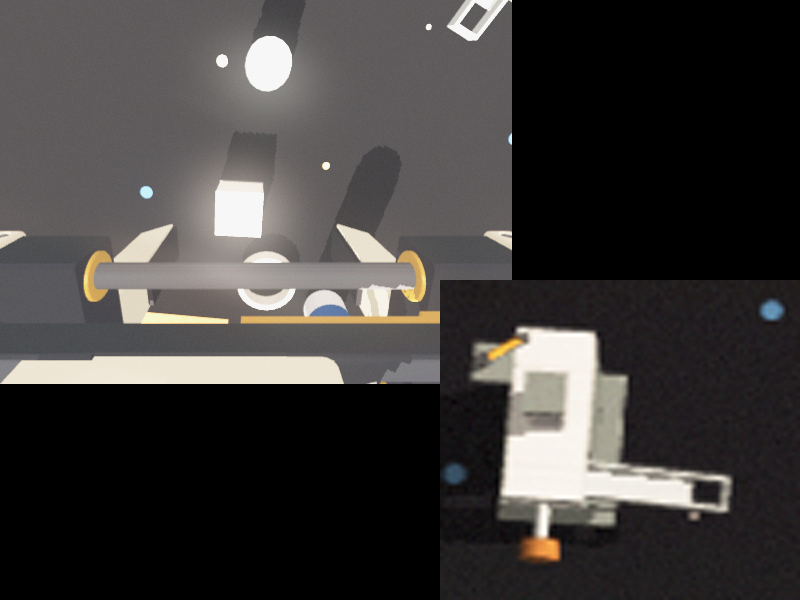

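```bash
cat >> h.py <<'E'
def go(w,yaw=0):
    s=arm.get_state(); M=R.from_rotvec(s['eef_rot']).as_matrix()
    d=M.T@(np.array(w)-s['eef_pos']); print('units',(d/0.4).round(4),'turn',round(-yaw/180,4))
E
python3 - <<'E'
from h import *
from scipy.optimize import least_squares
obs=[((518,330),(105,30,166)),((597,333),(105,-30,166)),((501,496),(-30,30,166)),((585,500),(-30,-30,166)),((540,549),(-68,0,150)),((710,492),(0,-126,80))]
px=[(((a-440+.5)/4-.5+190),((b-280+.5)/4-.5+130)) for (a,b),_ in obs]
def w(p,q):
    c,s=np.cos(p[2]),np.sin(p[2]);return np.array([p[0]+c*q[0]-s*q[1],p[1]+s*q[0]+c*q[1],q[2]])
def f(p): return np.concatenate([proj('top',w(p,np.array(o[1])/1e3))-u for o,u in zip(obs,px)])
r=least_squares(f,[.65,.08,0],diff_step=1e-3);p=r.x
print(p,np.degrees(p[2]),r.fun.round(1)); 
for n,q in [('spout',(0,-.126,.074)),('knob',(-.068,0,.15))]: print(n,w(p,q).round(4))
print('knob wrist1?')
for n,u in dict(c=(239,214),a=(216,192),b=(264,192),d=(262,238),e=(215,236)).items(): print(n,ray('wrist',*u,.056))
for n,u in dict(c=(517,336)).items(): print('top pot',ray('top',u[0]/1.5,u[1]/1.5,.05))
print('jar',ray('wrist',269,63,.062),'tape',ray('wrist',268,281,.024))
E
```

```text
[0.60632593 0.11705345 0.        ] 0.0 [-1.7  0.3 -2.4 -0.4  1.8  1.   0.3 -0.   2.   0.7 -0.4 -1.8]
spout [ 0.6063 -0.0089  0.074 ]
knob [0.5383 0.1171 0.15  ]
knob wrist1?
c [ 0.4689 -0.3023  0.056 ]
a [ 0.4311 -0.2865  0.056 ]
b [ 0.4865 -0.2626  0.056 ]
d [ 0.5097 -0.3215  0.056 ]
e [ 0.4517 -0.3434  0.056 ]
top pot [ 0.4666 -0.2999  0.05  ]
jar [ 0.4311 -0.1246  0.062 ] tape [ 0.5535 -0.3964  0.024 ]
```

```bash
python3 - <<'E'
from h import *
go((.4776,-.3219,.003),-1.5)
E
```

```text
units [-0.191  -0.0486  0.6102] turn 0.0083
```

```bash
python3 -m pendant '[[[-0.191,-0.049,0.1],0.008,1],[[-0.191,-0.049,0.1],0.008,1],[[-0.191,-0.049,0.3],0.008,1],[[-0.191,-0.049,0.3],0.008,1],[[-0.191,-0.049,0.4],0.008,1],[[-0.191,-0.049,0.5],0.008,1],[[-0.191,-0.049,0.55],0.008,1],[[-0.191,-0.049,0.59],0.008,1],[[-0.191,-0.049,0.605],0.008,1],[[-0.191,-0.049,0.605],0.008,1],[[-0.191,-0.049,0.605],0.008,0.5],[[-0.191,-0.049,0.605],0.008,0.5],[[-0.191,-0.049,0.605],0.008,0.5],[[-0.191,-0.049,0.605],0.008,0.5],[[-0.191,-0.049,0.605],0.008,0.5],[[-0.191,-0.049,0.605],0.008,0.5]]' 4
python3 -m pendant '[[[0,0,-0.02],0,0.5],[[0,0,-0.08],0,0.5],[[0,0,-0.14],0,0.5],[[0,0,-0.2],0,0.5],[[0,0,-0.2],0,0.5],[[0,0,-0.2],0,0.5],[[0,0,-0.2],0,0.5]]' 4
python3 - <<'E'
from h import *
st()
a=arm.grab_frame('side'); print([(round(q['score'],2),np.round(q['extent'])) for q in arm.search_frame('side','pot')[:2]])
b=arm.grab_frame('wrist')
c=np.hstack([cv2.resize(a[200:350,220:420],(533,400)),cv2.resize(b[150:384,150:350],(266,312))[:312] if 0 else cv2.resize(b[150:350,156:290],(267,400))])
cv2.imwrite('pics/g1.png',c)
E
```

```text
clock: 5.43
eef_pos: [0.477, -0.3238, 0.0055]
eef_rot: [1.764, 2.598, 0.0]
ft_force: [0.2, 1.4, 3.1]
grip_width: 0.0602
finger_force: 4.0
clock: 6.02
eef_pos: [0.4761, -0.323, 0.0845]
eef_rot: [-1.764, -2.599, -0.0]
ft_force: [-0.0, 0.2, -0.7]
grip_width: 0.0599
finger_force: 4.0
t 6.02 pos [ 0.4761 -0.323   0.0845] R [[-0.369, 0.929, -0.0], [0.929, 0.369, 0.001], [0.001, -0.0, -1.0]] F [-0.   0.2 -0.7] w 0.0599 f 4.0
[(0.66, array([299., 255., 315., 267.]))]
```

View pics/g1.png

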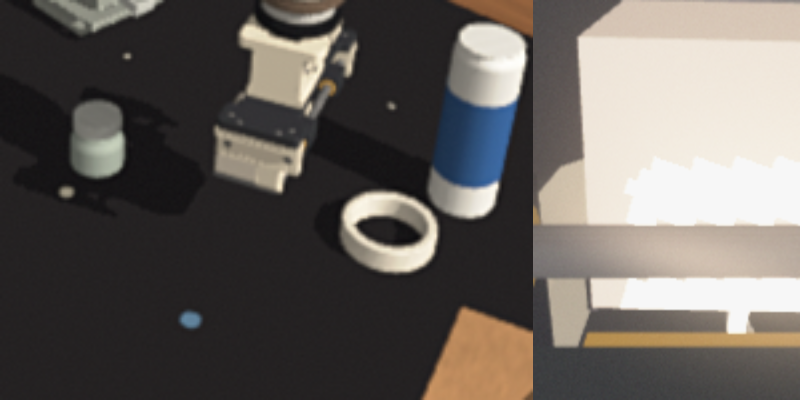

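```bash
python3 -m pendant '[[[0,0,-0.05],0,0.5],[[0,0,-0.15],0,0.5],[[0,0,-0.1],0,0.5],[[0,0,-0.1],0,0.5],[[0,0,-0.2],0,0.5],[[0,0,-0.2],0,0.5],[[0,0,-0.2],0,0.5]]' 3
python3 - <<'E'
from h import *
st()
b=arm.grab_frame('wrist'); cv2.imwrite('pics/g2.png',b)
E
```

```text
clock: 6.75
eef_pos: [0.4769, -0.3239, 0.1654]
eef_rot: [1.764, 2.598, 0.0]
ft_force: [-0.6, 0.4, -1.2]
grip_width: 0.06
finger_force: 3.0
t 6.75 pos [ 0.4769 -0.3239  0.1654] R [[-0.369, 0.929, 0.001], [0.929, 0.369, -0.001], [-0.001, 0.001, -1.0]] F [-0.6  0.4 -1.2] w 0.06 f 3.0
```

View pics/g2.png

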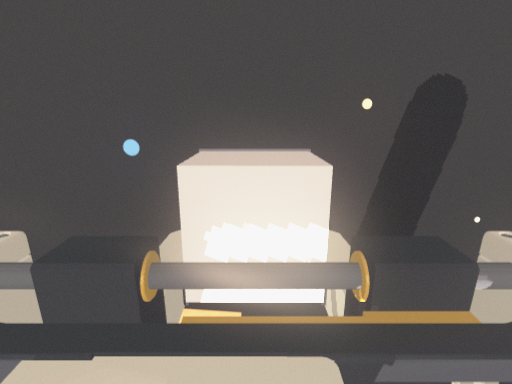

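```bash
cat >> h.py <<'E'
def potproj(ang,xo=.020,h=.0245,xc=None):
    "pot rotated ang deg about pad axis (tool y), +x side going down. prints v and half width of its edges"
    c=arm.camera_info('wrist');T=np.linalg.inv(np.array(c['T_tool_cam'])); a=np.radians(ang); out=[]
    for n,(u,w) in dict(Bmouth=(30,0),Bbot=(30,56),Amouth=(-30,0),Abot=(-30,56)).items():
        x,z=(u/1e3+xo),-(w/1e3-h) # rel to pad axis, tool z down
        X=x*np.cos(a)-z*np.sin(a); Z=x*np.sin(a)+z*np.cos(a)-.019
        q=T@[X,.03,Z,1]; q2=T@[X,-.03,Z,1]; out.append((n,round(q[1]/q[2]*c['fy']+c['cy']),round(abs(q[0]/q[2]-q2[0]/q2[2])*c['fx']/2)))
    return out
E
python3 - <<'E'
from h import *
for a in (0,10,20,30,90,120): print(a,potproj(a))
E
```

```text
0 [('Bmouth', 156, 53), ('Bbot', 180, 78), ('Amouth', 251, 48), ('Abot', 312, 68)]
10 [('Bmouth', 162, 50), ('Bbot', 163, 73), ('Amouth', 259, 48), ('Abot', 303, 69)]
20 [('Bmouth', 170, 47), ('Bbot', 152, 68), ('Amouth', 266, 48), ('Abot', 292, 70)]
30 [('Bmouth', 180, 45), ('Bbot', 146, 64), ('Amouth', 274, 49), ('Abot', 279, 71)]
90 [('Bmouth', 253, 41), ('Bbot', 178, 45), ('Amouth', 307, 57), ('Abot', 207, 63)]
120 [('Bmouth', 294, 44), ('Bbot', 214, 41), ('Amouth', 308, 62), ('Abot', 195, 57)]
```

```bash
python3 - <<'E'
from h import *
from scipy.optimize import least_squares
obs=[((518,330),(105,30,166)),((597,333),(105,-30,166)),((501,496),(-30,30,166)),((585,500),(-30,-30,166)),((540,549),(-68,0,150)),((710,492),(0,-126,80))]
px=[(((a-440+.5)/4-.5+190),((b-280+.5)/4-.5+130)) for (a,b),_ in obs]
def w(p,q):
    c,s=np.cos(p[2]),np.sin(p[2]);return np.array([p[0]+c*q[0]-s*q[1],p[1]+s*q[0]+c*q[1],q[2]])
def f(p): return np.concatenate([proj('top',w(p,np.array(o[1])/1e3))-u for o,u in zip(obs,px)])
p=min((least_squares(f,[.6,.11,y],diff_step=.02) for y in (-.3,-.1,.1,.3)),key=lambda r:r.cost)
r=p;p=r.x
print(p,np.degrees(p[2]),r.fun.round(1)); 
for n,q in [('spout',(0,-.126,.074)),('knob',(-.068,0,.15)),('drop',(0,-.30,0.01))]: print(n,w(p,q).round(4))
P=w(p,(0,-.30,0.009)); P[2]=.009
s=arm.get_state();M=R.from_rotvec(s['eef_rot']).as_matrix(); ty=np.degrees(np.arctan2(M[1,1],M[0,1])); print('ty',ty)
go(P,np.degrees(p[2])-ty)
E
```

```text
[ 0.60755607  0.11747742 -0.06563524] -3.760622242777005 [ 0.4 -0.6 -0.3 -0.1  1.  -0.  -0.5  0.2  0.4  0.3 -0.6  0.3]
spout [ 0.5993 -0.0083  0.074 ]
knob [0.5397 0.1219 0.15  ]
drop [ 0.5879 -0.1819  0.01  ]
ty 21.658627968784515
units [0.2248 0.3905 0.388 ] turn 0.1412
```

```bash
python3 -m pendant '[[[0.225,0.39,0.1],0.141,0.5],[[0.225,0.39,0.1],0.141,0.5],[[0.225,0.39,0.1],0.141,0.5],[[0.225,0.39,0.1],0.141,0.5],[[0.225,0.39,0.1],0.141,0.5],[[0.225,0.39,0.2],0.141,0.5],[[0.225,0.39,0.3],0.141,0.5],[[0.225,0.39,0.36],0.141,0.5],[[0.225,0.39,0.39],0.141,0.5],[[0.225,0.39,0.397],0.141,0.5],[[0.225,0.39,0.397],0.141,0.5],[[0.225,0.39,0.397],0.141,0.75],[[0.225,0.39,0.397],0.141,0.8],[[0.225,0.39,0.397],0.141,0.8]]' 4
python3 - <<'E'
from h import *
st()
b=arm.grab_frame('wrist'); print([(round(q['score'],2),np.round(q['extent'])) for q in arm.search_frame('wrist','pot')[:2]]); print(potproj(0,.022))
E
python3 -m pendant '[[[0,0,-0.06],0,0.8],[[-0.025,0,-0.106],0,0.8],[[-0.025,0,-0.106],0,0.8],[[-0.025,0,-0.106],0,0.5],[[-0.025,0,-0.106],0,0.5],[[-0.025,0,-0.106],0,0.5],[[-0.025,0,-0.106],0,0.5],[[-0.025,0,-0.12],0,0.5],[[-0.025,0,-0.18],0,0.5],[[-0.025,0,-0.26],0,0.5],[[-0.025,0,-0.26],0,0.5],[[-0.025,0,-0.26],0,0.5]]' 3
python3 - <<'E'
from h import *
st()
b=arm.grab_frame('wrist'); print([(round(q['score'],2),np.round(q['extent'])) for q in arm.search_frame('wrist','pot')[:2]])
a=arm.grab_frame('side');print([(round(q['score'],2),np.round(q['extent'])) for q in arm.search_frame('side','pot')[:2]])
c=np.hstack([cv2.resize(b[100:384,120:400],(400,400)),cv2.resize(a[170:290,220:340],(400,400))])
cv2.imwrite('pics/g3.png',c)
E
```

```text
clock: 7.97
eef_pos: [0.5897, -0.1828, 0.0078]
eef_rot: [2.291, 2.146, 0.003]
ft_force: [-0.0, 0.3, -0.6]
grip_width: 0.0726
finger_force: 0.0
t 7.97 pos [ 0.5897 -0.1828  0.0078] R [[0.065, 0.998, 0.003], [0.998, -0.065, -0.001], [-0.0, 0.003, -1.0]] F [-0.   0.3 -0.6] w 0.0726 f 0.0
[(0.85, array([170., 145., 330., 302.]))]
[('Bmouth', 153, 53), ('Bbot', 175, 78), ('Amouth', 248, 48), ('Abot', 308, 68)]
clock: 9.07
eef_pos: [0.589, -0.1926, 0.1117]
eef_rot: [2.29, 2.146, 0.003]
ft_force: [0.8, 0.8, -1.6]
grip_width: 0.0598
finger_force: 3.0
t 9.07 pos [ 0.589  -0.1926  0.1117] R [[0.065, 0.998, 0.004], [0.998, -0.065, -0.001], [-0.001, 0.004, -1.0]] F [ 0.8  0.8 -1.6] w 0.0598 f 3.0
[]
[(0.64, array([299., 213., 331., 239.])), (0.19, array([216., 115., 238., 166.]))]
```

View pics/g3.png

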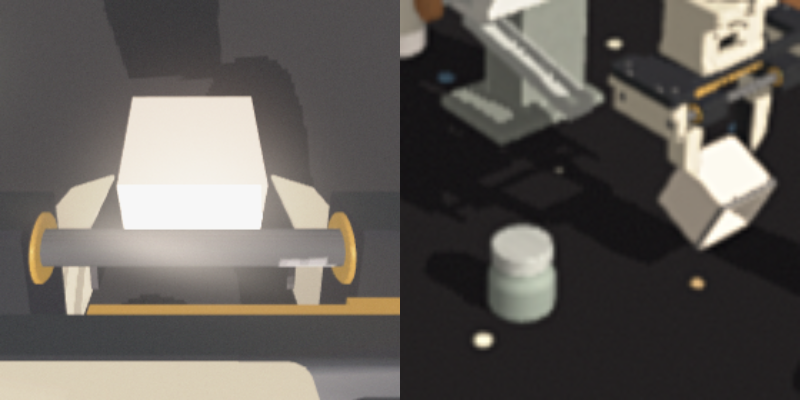

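```bash
python3 -m pendant '[[[0,0,0.07],0,0.5],[[0,0,0.1],0,0.5],[[0.01,0,0.106],0,0.5],[[0.03,0,0.11],0,0.5],[[0.043,0,0.114],0,0.5],[[0.055,0,0.12],0,0.5],[[0.068,0,0.125],0,0.5],[[0.08,0,0.132],0,0.5],[[0.094,0,0.14],0,0.5],[[0.108,0,0.149],0,0.5],[[0.108,0,0.149],0,0.5],[[0.108,0,0.149],0,0.5]]' 3
python3 -m pendant '[[[0,0,0],0,0.7],[[0,0,0],0,0.8],[[0,0,0],0,0.8],[[0,0,-0.1],0,0.8],[[0,0,-0.2],0,0.8],[[-0.1,0,-0.3],0,0.8],[[-0.15,0,-0.3],0,0.8],[[-0.15,0,-0.3],0,0.8]]' 3
python3 - <<'E'
from h import *
st()
b=arm.grab_frame('wrist'); print([(round(q['score'],2),np.round(q['extent'])) for q in arm.search_frame('wrist','pot')[:2]])
a=arm.grab_frame('side');print([(round(q['score'],2),np.round(q['extent'])) for q in arm.search_frame('side','pot')[:2]])
c=np.hstack([b,cv2.resize(a[150:350,220:370],(288,384))])
cv2.imwrite('pics/g4.png',c)
E
```

```text
clock: 10.27
eef_pos: [0.5902, -0.1486, 0.05]
eef_rot: [-2.291, -2.149, 0.0]
ft_force: [0.2, 0.4, -1.3]
grip_width: 0.06
finger_force: 3.0
clock: 10.93
eef_pos: [0.5872, -0.2186, 0.1754]
eef_rot: [2.293, 2.132, 0.0]
ft_force: [-1.3, -1.5, 0.2]
grip_width: 0.0734
finger_force: 0.0
t 10.93 pos [ 0.5872 -0.2186  0.1754] R [[0.073, 0.997, 0.007], [0.997, -0.073, -0.007], [-0.007, 0.008, -1.0]] F [-1.3 -1.5  0.2] w 0.0734 f 0.0
[(0.77, array([218., 104., 289., 166.]))]
[(0.56, array([293., 222., 323., 249.]))]
```

View pics/g4.png

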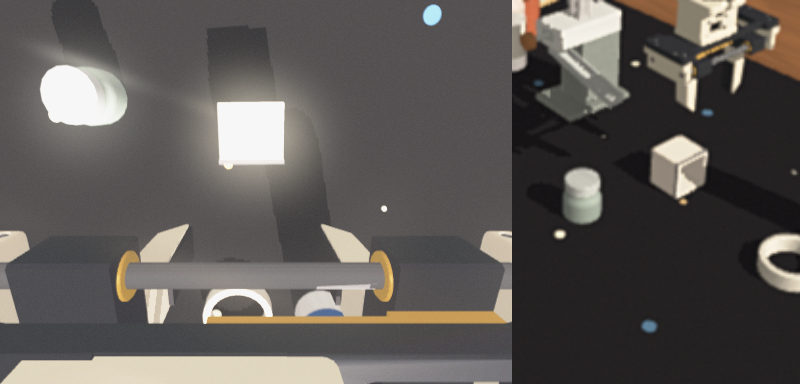

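```bash
python3 - <<'E'
from h import *
P=[ray('wrist',*u,.06) for u in ((218,102),(284,102),(284.5,163),(219,163))]
print(P); m=(P[2]+P[3])/2; d=(P[0]+P[1])/2-m; print(m,d,np.linalg.norm(d)); d/=np.linalg.norm(d)
e=P[1]-P[0]; print('yaw',np.degrees(np.arctan2(e[1],e[0])),np.degrees(np.arctan2(-d[0],d[1])))
t=m-.0015*d; t[2]=.052; print(t); s=arm.get_state(); M=R.from_rotvec(s['eef_rot']).as_matrix(); print('toolyaw',np.degrees(np.arctan2(M[1,1],M[0,1])))
go(t)
E
```

```text
[array([ 0.5589, -0.1249,  0.06  ]), array([ 0.6172, -0.1285,  0.06  ]), array([ 0.6158, -0.1831,  0.06  ]), array([ 0.5545, -0.1792,  0.06  ])]
[ 0.58515 -0.18115  0.06   ] [0.0029  0.05445 0.     ] 0.05452717212546419
yaw -3.5335032791107004 -3.048685380524637
[ 0.58507022 -0.18264788  0.052     ]
toolyaw -3.713397949347407
units [ 0.0629 -0.006   0.2939] turn 0.0
```

```bash
python3 -m pendant '[[[0,0,0],0,0.8],[[0,0,0],0,0.8],[[0,0,0],0,0.8],[[0,0,0],0,0.8]]'; python3 - <<'E'
from h import *
st(); go((.58507,-.18265,.052))
arm.grab_frame('wrist'); r=arm.search_frame('wrist','pot')[0]['extent']; print(np.round(r)); print(ray('wrist',r[0],r[3],.06),ray('wrist',r[2],r[3],.06))
E
```

```text
clock: 11.47
eef_pos: [0.5864, -0.2082, 0.1698]
eef_rot: [-2.291, -2.149, 0.001]
ft_force: [0.2, -0.5, -0.0]
grip_width: 0.0737
finger_force: 0.0
t 11.47 pos [ 0.5864 -0.2082  0.1698] R [[0.064, 0.998, -0.001], [0.998, -0.064, 0.0], [0.0, -0.001, -1.0]] F [ 0.2 -0.5 -0. ] w 0.0737 f 0.0
units [ 0.0636 -0.0072  0.2945] turn 0.0
[223. 113. 290. 177.]
[ 0.5578 -0.1935  0.06  ] [ 0.6208 -0.1974  0.06  ]
```

```bash
python3 -m pendant '[[[0.038,0.004,0.08],0,0.8],[[0.038,0.004,0.16],0,0.8],[[0.038,0.004,0.22],0,0.8],[[0.038,0.004,0.27],0,0.8],[[0.038,0.004,0.294],0,0.8],[[0.038,0.004,0.294],0,0.8],[[0.038,0.004,0.294],0,0.8],[[0.038,0.004,0.294],0,0.5],[[0.038,0.004,0.294],0,0.5],[[0.038,0.004,0.294],0,0.5],[[0.038,0.004,0.294],0,0.5],[[0.038,0.004,0.28],0,0.5],[[0.038,0.004,0.22],0,0.5],[[0.038,0.004,0.13],0,0.5],[[0.038,0.004,0.13],0,0.5],[[0.038,0.004,0.13],0,0.5],[[0.038,0.004,0.13],0,0.5],[[0.038,0.004,0.13],0,0.5]]' 3
python3 - <<'E'
from h import *
st()
b=arm.grab_frame('wrist'); a=arm.grab_frame('side');print([(round(q['score'],2),np.round(q['extent'])) for q in arm.search_frame('side','pot')[:2]])
c=np.hstack([cv2.resize(b[100:384,120:400],(400,400)),cv2.resize(a[170:290,240:360],(400,400))])
cv2.imwrite('pics/g5.png',c)
E
```

```text
clock: 13.07
eef_pos: [0.5881, -0.1933, 0.1173]
eef_rot: [-2.291, -2.147, 0.001]
ft_force: [0.6, -0.0, -1.0]
grip_width: 0.0596
finger_force: 3.0
t 13.07 pos [ 0.5881 -0.1933  0.1173] R [[0.065, 0.998, -0.002], [0.998, -0.065, 0.001], [0.001, -0.002, -1.0]] F [ 0.6 -0.  -1. ] w 0.0596 f 3.0
[(0.95, array([302., 211., 337., 242.]))]
```

View pics/g5.png

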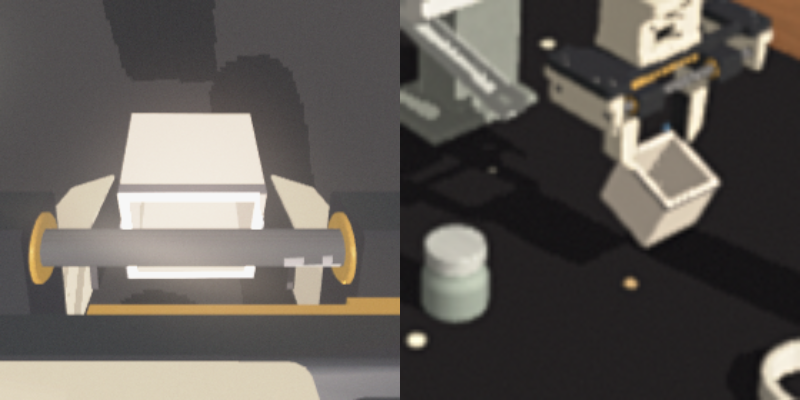

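```bash
python3 -m pendant '[[[0,0,0.08],0,0.5],[[0,0,0.11],0,0.5],[[0.015,0,0.116],0,0.5],[[0.032,0,0.122],0,0.5],[[0.045,0,0.126],0,0.5],[[0.058,0,0.131],0,0.5],[[0.07,0,0.137],0,0.5],[[0.083,0,0.144],0,0.5],[[0.096,0,0.152],0,0.5],[[0.108,0,0.161],0,0.5],[[0.123,0,0.17],0,0.5],[[0.123,0,0.17],0,0.5],[[0.123,0,0.17],0,0.6],[[0.123,0,0.17],0,0.8],[[0.123,0,0.17],0,0.8]]' 3
python3 -m pendant '[[[0,0,-0.08],0,0.8],[[0,0,-0.16],0,0.8],[[-0.08,0,-0.26],0,0.8],[[-0.17,0,-0.3],0,0.8],[[-0.21,0,-0.3],0,0.8],[[-0.21,0,-0.3],0,0.8],[[-0.21,0,-0.3],0,0.8],[[-0.21,0,-0.3],0,0.8],[[-0.21,0,-0.3],0,0.8]]' 3
python3 - <<'E'
from h import *
st()
b=arm.grab_frame('wrist'); print([(round(q['score'],2),np.round(q['extent'])) for q in arm.search_frame('wrist','pot')[:2]])
a=arm.grab_frame('side');print([(round(q['score'],2),np.round(q['extent'])) for q in arm.search_frame('side','pot')[:2]])
c=np.hstack([b,cv2.resize(a[150:350,220:370],(288,384))])
cv2.imwrite('pics/g6.png',c)
E
```

```text
clock: 14.47
eef_pos: [0.5921, -0.1453, 0.0503]
eef_rot: [2.293, 2.147, -0.0]
ft_force: [0.0, 0.5, -0.5]
grip_width: 0.0691
finger_force: 0.0
clock: 15.22
eef_pos: [0.5867, -0.2268, 0.1694]
eef_rot: [-2.289, -2.149, -0.0]
ft_force: [0.1, 0.3, -0.2]
grip_width: 0.0733
finger_force: 0.0
t 15.22 pos [ 0.5867 -0.2268  0.1694] R [[0.063, 0.998, -0.001], [0.998, -0.063, 0.002], [0.001, -0.001, -1.0]] F [ 0.1  0.3 -0.2] w 0.0733 f 0.0
[(0.75, array([220.,  91., 292., 162.])), (0.58, array([ 35.,  55., 129., 118.]))]
[(0.56, array([289., 219., 324., 252.]))]
```

View pics/g6.png

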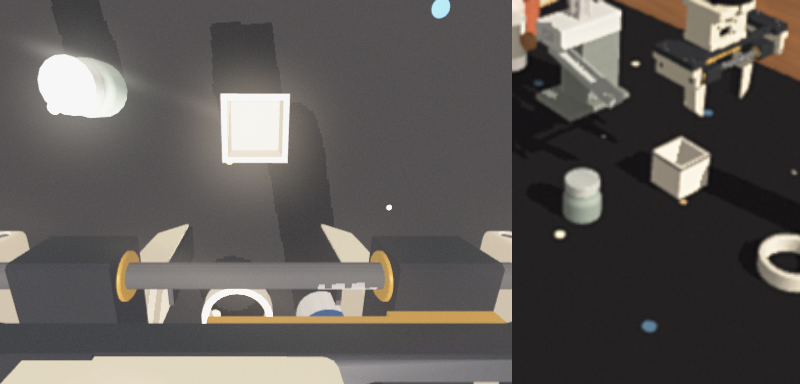

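```bash
python3 - <<'E'
from h import *
P=[ray('wrist',*u,.056) for u in ((220,94),(289,94),(288.5,163),(222,163))]
c=sum(P)/4; e=P[1]-P[0]; f=P[2]-P[3]; print(np.round(P,4).tolist(),c,[np.degrees(np.arctan2(v[1],v[0])) for v in (e,f)])
d=np.array([.065,.998,0]); t=c-.022*d; t[2]=.042; print(t); go(t)
sp=np.array([.5993,-.0083,0]); print('slide'); s=arm.get_state(); M=R.from_rotvec(s['eef_rot']).as_matrix(); print((M.T@(np.append((sp-c)[:2],0))/.4).round(4))
b=arm.grab_frame('top'); r=arm.search_frame('top','pot')[0]; print(r, ray('top',(r['extent'][0]+r['extent'][2])/2,(r['extent'][1]+r['extent'][3])/2,.04))
E
```

```text
[[0.5617, -0.1376, 0.056], [0.6231, -0.1413, 0.056], [0.6209, -0.2035, 0.056], [0.5577, -0.1997, 0.056]] [ 0.59085  -0.170525  0.056   ] [np.float64(-3.448507069659128), np.float64(-3.4408569222297025)]
[ 0.58942  -0.192481  0.042   ]
units [0.0874 0.0011 0.3194] turn 0.0
slide
[ 4.061e-01 -4.600e-03  2.000e-04]
{'extent': [295.6, 178.6, 316.2, 201.4], 'score': 0.9} [ 0.5829 -0.1756  0.04  ]
```

```bash
python3 -m pendant '[[[0.087,0.001,0.08],0,0.8],[[0.087,0.001,0.16],0,0.8],[[0.087,0.001,0.24],0,0.8],[[0.087,0.001,0.29],0,0.8],[[0.087,0.001,0.318],0,0.8],[[0.087,0.001,0.318],0,0.8],[[0.087,0.001,0.318],0,0.8],[[0.087,0.001,0.318],0,0.5],[[0.087,0.001,0.318],0,0.5],[[0.087,0.001,0.318],0,0.5],[[0.087,0.001,0.318],0,0.5],[[0.087,0.001,0.318],0,0.5]]' 15
python3 - <<'E'
from h import *
st()
# spout target for TCP: y offset -22mm behind centre
p=[.6076,.1175]; d=np.array([.0656,.998]); sp=np.array([.5993,-.0083]); t=sp-.022*d; s=arm.get_state(); print(s['eef_pos'][2]); go((*t,s['eef_pos'][2]))
E
```

```text
clock: 16.52
eef_pos: [0.5906, -0.1946, 0.0449]
eef_rot: [2.291, 2.146, 0.002]
ft_force: [-1.6, -0.7, 6.2]
grip_width: 0.0595
finger_force: 15.0
t 16.52 pos [ 0.5906 -0.1946  0.0449] R [[0.065, 0.998, 0.003], [0.998, -0.065, -0.001], [-0.001, 0.003, -1.0]] F [-1.6 -0.7  6.2] w 0.0595 f 15.0
0.04485406586585865
units [ 4.112e-01 -8.700e-03 -2.000e-04] turn 0.0
```

```bash
python3 -m pendant '[[[0,0,-0.012],0,0.5],[[0.03,0,-0.012],0,0.5],[[0.09,0,-0.012],0,0.5],[[0.15,-0.003,-0.012],0,0.5],[[0.21,-0.005,-0.012],0,0.5],[[0.27,-0.007,-0.012],0,0.5],[[0.33,-0.008,-0.012],0,0.5],[[0.37,-0.008,-0.012],0,0.5],[[0.4,-0.008,-0.012],0,0.5],[[0.41,-0.008,-0.012],0,0.5],[[0.41,-0.008,-0.012],0,0.5],[[0.41,-0.008,-0.012],0,0.5],[[0.41,-0.008,-0.012],0,0.5]]' 15
python3 - <<'E'
from h import *
st()
M=R.from_rotvec(arm.get_state()['eef_rot']).as_matrix(); d=M[:,0]
c=np.array(arm.get_state()['eef_pos'])+.022*d; print('pot centre',c)
for n in ('top','side'):
    b=arm.grab_frame(n); print(n,[(round(q['score'],2),np.round(q['extent'])) for q in arm.search_frame(n,'pot')[:2]],[(round(q['score'],2),np.round(q['extent'])) for q in arm.search_frame(n,'dispenser')[:1]]); cv2.imwrite('pics/p_%s.png'%n,b)
b=arm.grab_frame('wrist'); cv2.imwrite('pics/p_w.png',b); print([(round(q['score'],2),np.round(q['extent'])) for q in arm.search_frame('wrist','knob')[:2]])
E
```

```text
clock: 17.6
eef_pos: [0.5968, -0.0321, 0.048]
eef_rot: [2.294, 2.145, -0.001]
ft_force: [-0.1, 0.3, -1.6]
grip_width: 0.06
finger_force: 15.0
t 17.6 pos [ 0.5968 -0.0321  0.048 ] R [[0.067, 0.998, 0.0], [0.998, -0.067, -0.001], [-0.001, 0.0, -1.0]] F [-0.1  0.3 -1.6] w 0.06 f 15.0
pot centre [ 0.59828356 -0.01011295  0.0479717 ]
top [] [(0.82, array([194., 141., 242., 200.]))]
side [(0.79, array([258., 204., 285., 226.]))] [(0.96, array([223., 141., 281., 213.]))]
[]
```

```bash
python3 - <<'E'
from h import *
p=(.60756,.11748,-.0656)
def w(q):
    c,s=np.cos(p[2]),np.sin(p[2]);return np.array([p[0]+c*q[0]-s*q[1],p[1]+s*q[0]+c*q[1],q[2]])
for y,z in ((-.140,.088),(-.12,.096),(-.10,.103)):
    print(y,proj('wrist',w((-.014,y,z))),proj('wrist',w((.014,y,z))),proj('wrist',w((0,y,z))))
for n,q in dict(potBl=(.030,-.126+.03,.056),potBr=(-.03,-.096,.056)).items(): print(n,proj('wrist',w(q)))
b=cv2.cvtColor(cv2.imread('pics/p_w.png'),cv2.COLOR_BGR2GRAY)
for v in range(60,300,20): print(v,' '.join(str(x) for x in b[v,150:362:6]))
E
```

```text
-0.14 [225.7 262.4] [286.6 262.6] [256.2 262.5]
-0.12 [222.6 229.3] [290.3 229.4] [256.5 229.3]
-0.1 [219.  187.1] [294.6 187.2] [256.8 187.2]
potBl [313.6 156.1]
potBr [198.7 155.8]
60 49 55 53 56 55 72 58 62 64 65 72 199 203 194 203 203 204 202 204 203 209 208 202 206 247 247 160 234 233 233 233 159 157 156 232 234
80 70 53 53 54 54 58 66 59 63 60 70 108 200 166 205 201 202 201 202 201 205 204 200 161 203 163 88 90 85 79 82 80 81 79 78 77
100 69 72 58 57 59 61 67 66 68 68 71 72 197 158 205 199 198 200 200 199 203 199 199 157 200 72 85 83 83 80 81 79 77 75 75 77
120 74 75 71 59 60 61 65 66 69 73 74 78 198 157 202 201 201 198 198 200 203 200 202 164 201 79 90 85 83 78 82 79 76 74 74 75
140 77 74 78 77 80 84 75 77 82 83 174 186 201 180 202 202 204 203 202 204 204 200 208 194 203 121 92 91 88 85 82 79 76 75 78 73
160 77 81 83 85 87 91 95 127 247 217 217 220 204 202 208 206 210 210 209 209 209 206 210 247 247 189 231 166 95 90 85 80 80 77 74 72
180 77 83 83 87 89 100 103 108 247 219 219 202 222 211 247 247 247 247 247 247 247 247 189 208 194 193 231 141 94 92 88 88 80 80 77 76
200 81 83 88 92 95 101 105 109 247 247 218 196 234 212 228 224 226 227 227 225 226 225 174 247 196 194 231 114 100 93 93 89 84 80 77 77
220 80 82 86 90 97 99 104 109 232 247 197 194 209 247 200 211 211 211 211 208 210 208 209 247 192 192 232 106 100 96 89 89 82 81 81 76
240 76 78 91 190 190 192 193 198 99 247 192 205 206 203 171 196 195 197 194 195 198 196 197 203 203 209 231 91 194 192 189 188 188 83 70 73
260 132 135 182 187 187 186 104 108 108 115 114 111 110 247 246 247 247 247 247 247 247 247 247 98 97 93 83 77 78 98 187 187 188 176 138 133
280 115 116 116 118 118 122 123 126 126 130 132 134 134 133 132 128 130 126 124 126 122 124 121 121 121 118 119 122 121 120 116 120 121 141 114 117
```

```bash
python3 - <<'E'
from h import *
b=cv2.cvtColor(cv2.imread('pics/p_w.png'),cv2.COLOR_BGR2GRAY)
for u in (202,206,308,304): print(u,b[140:172,u])
for v in (112,124,170,174): print(v,'L',b[v,184:232:1].tolist(),'R',b[v,284:322].tolist())
print('col256',b[170:285:2,256].tolist())
E
```

```text
202 [ 82  81  84  83  95 161 198 177 138 141 171 216 230 231 230 231 231 247
 247 247 247 247 247 247 247 247 247 247 247 247 247 247]
206 [ 83  90 160 201 201 200 204 179 141 142 171 217 231 232 231 231 230 247
 247 240 218 218 217 220 218 219 218 219 218 220 219 219]
308 [ 92  91  92  92  94  94 110 130 141 185 224 231 231 231 231 230 231 231
 232 231 230 231 231 231 231 232 231 230 230 230 231 231]
304 [ 93  96  94 119 169 197 171 132 143 188 225 231 231 231 231 232 232 226
 217 222 226 227 225 226 227 226 225 227 231 231 232 230]
112 L [62, 61, 64, 65, 63, 63, 66, 63, 65, 64, 65, 66, 69, 70, 71, 67, 72, 69, 72, 69, 72, 72, 74, 73, 74, 78, 75, 77, 77, 78, 79, 78, 78, 84, 127, 197, 196, 196, 196, 200, 197, 197, 193, 164, 156, 161, 188, 198] R [205, 204, 167, 159, 159, 169, 200, 201, 197, 198, 198, 199, 196, 188, 127, 78, 88, 89, 85, 86, 85, 87, 87, 84, 87, 85, 85, 85, 86, 83, 82, 85, 85, 83, 83, 83, 83, 82]
124 L [62, 64, 64, 64, 69, 70, 69, 66, 66, 69, 70, 67, 66, 71, 69, 71, 72, 69, 71, 73, 75, 77, 77, 77, 75, 72, 77, 77, 78, 75, 79, 78, 80, 82, 92, 147, 200, 200, 198, 197, 199, 
[... 662 characters left out ...]
, 102, 103, 104, 103, 134, 213, 236, 247, 247, 247, 247, 247, 247, 247, 247, 219, 221, 219, 219, 221, 220, 219, 217, 194, 195, 193, 195, 204, 229, 233, 234, 233, 231, 213, 209, 209, 208, 208, 208, 208, 197, 173, 199] R [174, 177, 203, 211, 208, 209, 207, 206, 205, 204, 194, 192, 192, 192, 193, 195, 192, 191, 193, 209, 232, 230, 230, 232, 232, 230, 228, 188, 143, 119, 98, 98, 100, 95, 95, 95, 95, 95]
col256 [213, 246, 247, 247, 247, 247, 247, 247, 247, 247, 247, 247, 247, 247, 247, 227, 235, 234, 235, 236, 235, 235, 234, 230, 210, 211, 209, 211, 208, 209, 208, 208, 208, 206, 208, 197, 188, 191, 189, 185, 184, 182, 188, 184, 184, 247, 233, 115, 120, 122, 120, 126, 126, 127, 129, 127, 124, 125]
```

```bash
python3 -m pendant '[[[-0.008,0.006,0],0,0.5],[[-0.008,0.006,0.004],0,0.5],[[-0.008,0.006,0.008],0,0.5],[[-0.008,0.006,0.012],0,0.5],[[-0.008,0.006,0.012],0,0.5],[[-0.008,0.006,0.012],0,0.5],[[-0.008,0.006,0.012],0,0.7],[[-0.008,0.006,0.012],0,0.8],[[-0.008,0.006,0.012],0,0.8],[[-0.05,0.006,0.012],0,0.8],[[-0.13,0.006,0.012],0,0.8],[[-0.22,0.006,0.0],0,0.8],[[-0.25,0.006,-0.1],0,0.8],[[-0.25,0.006,-0.2],0,0.8],[[-0.25,0.006,-0.3],0,0.8],[[-0.25,0.006,-0.3],0,0.8],[[-0.25,0.006,-0.3],0,0.8],[[-0.25,0.006,-0.3],0,0.8]]' 15
python3 - <<'E'
from h import *
st()
p=(.60756,.11748,-.0656)
def w(q):
    c,s=np.cos(p[2]),np.sin(p[2]);return np.array([p[0]+c*q[0]-s*q[1],p[1]+s*q[0]+c*q[1],q[2]])
b=arm.grab_frame('wrist'); cv2.imwrite('pics/q_w.png',b)
for l in ('pot','dispenser','knob'): print(l,[(round(q['score'],2),np.round(q['extent'])) for q in arm.search_frame('wrist',l)[:2]])
for n,q in dict(A1=(-.03,-.156,.056),A2=(.03,-.156,.056),B1=(-.03,-.096,.056),B2=(.03,-.096,.056),spA1=(-.014,-.14,.088),spA2=(.014,-.14,.088),knob=(-.068,0,.15)).items(): print(n,proj('wrist',w(q)))
b=arm.grab_frame('side');print([(round(q['score'],2),np.round(q['extent'])) for q in arm.search_frame('side','pot')[:2]])
for n,q in dict(A1=(-.03,-.156,0),A2=(.03,-.156,0),B1=(-.03,-.096,.056),B2=(.03,-.096,.056)).items(): print(n,proj('side',w(q)))
E
```

```text
clock: 19.5
eef_pos: [0.5926, -0.1296, 0.1676]
eef_rot: [-2.292, -2.148, -0.0]
ft_force: [-0.0, 0.2, 0.4]
grip_width: 0.0737
finger_force: 0.0
t 19.5 pos [ 0.5926 -0.1296  0.1676] R [[0.064, 0.998, -0.0], [0.998, -0.064, 0.001], [0.0, -0.0, -1.0]] F [-0.   0.2  0.4] w 0.0737 f 0.0
pot [(0.92, array([218.,  10., 294.,  92.]))]
dispenser [(0.92, array([234.,   1., 276.,  70.]))]
knob []
A1 [220.4  89.5]
A2 [288.9  89.7]
B1 [218.1  11.6]
B2 [291.6  11.7]
spA1 [236.   64.5]
spA2 [273.2  64.6]
knob [  90.  -326.1]
[(0.75, array([260., 203., 286., 227.])), (0.68, array([247., 236., 269., 269.]))]
A1 [268.5 229.1]
A2 [282.8 222.4]
B1 [256.4 205.8]
B2 [270.8 199.7]
```

```bash
python3 - <<'E'
from h import *
b=cv2.cvtColor(cv2.imread('pics/q_w.png'),cv2.COLOR_BGR2GRAY)
for u in (225,248,255,262,286): print(u,b[0:110,u].tolist())
for v in (40,55): print(v,b[v,208:304].tolist())
E
```

```text
225 [78, 76, 74, 78, 78, 75, 76, 78, 78, 80, 81, 153, 243, 247, 247, 247, 247, 247, 247, 247, 247, 247, 247, 247, 247, 247, 246, 243, 240, 238, 236, 235, 236, 236, 235, 236, 235, 236, 236, 237, 236, 236, 235, 236, 236, 236, 237, 237, 236, 237, 237, 236, 235, 236, 236, 235, 236, 235, 236, 235, 235, 235, 235, 238, 239, 239, 239, 239, 238, 242, 244, 244, 243, 244, 244, 245, 247, 247, 247, 247, 247, 247, 247, 247, 247, 247, 247, 247, 247, 247, 247, 246, 245, 175, 121, 119, 122, 120, 117, 115, 119, 115, 117, 117, 116, 114, 117, 114, 116, 114]
248 [247, 247, 247, 247, 247, 247, 247, 247, 247, 247, 247, 247, 247, 247, 247, 247, 247, 247, 247, 247, 247, 247, 247, 247, 247, 247, 247, 247, 247, 247, 247, 247, 215, 236, 244, 246, 246, 245, 246, 246, 246, 246, 245, 246, 245, 245, 246, 246, 245, 245, 246, 246, 246, 246, 246, 245, 245, 246, 245, 245, 245, 246, 245, 241, 234, 247, 247, 247, 247, 247, 245, 245, 245, 245, 245, 245, 245, 245, 245, 245, 245, 245, 245, 245, 247, 247, 247, 247, 247, 247, 247, 247, 247, 241, 129, 128, 126, 126, 129, 127, 126, 126, 123, 122, 124, 122, 123, 121, 121, 118]
2
[... 1911 characters left out ...]
 245, 246, 245, 246, 245, 245, 245, 245, 231, 224, 227, 227, 232, 243, 245, 246, 245, 245, 245, 245, 245, 238, 214, 213, 214, 224, 247, 247, 247, 247, 247, 247, 193, 112, 101, 99, 100, 97, 96, 96, 95, 98, 98, 96, 96]
55 [109, 111, 110, 109, 111, 113, 112, 117, 117, 129, 201, 247, 247, 247, 247, 247, 247, 235, 231, 217, 223, 241, 245, 245, 245, 246, 247, 247, 247, 247, 247, 232, 245, 245, 245, 246, 246, 246, 246, 246, 245, 246, 246, 246, 246, 246, 246, 246, 246, 245, 245, 245, 246, 246, 246, 245, 245, 245, 244, 244, 247, 247, 247, 247, 245, 245, 245, 245, 245, 245, 245, 244, 232, 217, 216, 216, 233, 247, 247, 247, 247, 247, 246, 161, 106, 105, 109, 102, 103, 105, 102, 104, 104, 104, 103, 101]
```

```bash
python3 - <<'E'
from h import *
p=(.60756,.11748,-.0656)
def inv(P):
    d=np.array(P[:2])-p[:2]; c,s=np.cos(p[2]),np.sin(p[2]); return (c*d[0]+s*d[1], -s*d[0]+c*d[1])
for n,(u,v,z) in dict(h_in=(255,32,.08),h_out=(255,64,.08),h_out2=(255,64,.088),end=(255,69.5,.088),potB1=(225,10.8,.056),potB2=(286,10,.056),pL=(217.3,40,.056),pR=(290.7,40,.056),cx=(254.5,48,.08)).items(): print(n,np.round(inv(ray('wrist',u,v,z)),4))
st()
E
```

```text
h_in [ 0.0007 -0.1164]
h_out [ 0.0008 -0.1387]
h_out2 [ 0.0008 -0.1398]
end [ 0.0009 -0.1436]
potB1 [-0.0238 -0.0955]
potB2 [ 0.0259 -0.0949]
pL [-0.031  -0.1171]
pR [ 0.0306 -0.1169]
cx [ 0.0004 -0.1274]
t 19.8 pos [ 0.592  -0.1298  0.1665] R [[0.065, 0.998, -0.002], [0.998, -0.065, 0.0], [-0.0, -0.002, -1.0]] F [0.  0.1 0.9] w 0.0732 f 0.0
```

```bash
python3 -m pendant '[[[0,0,-0.1],0,0.8],[[0,0,-0.2],0,0.8],[[0,-0.1,-0.33],-0.05,0.8],[[0,-0.17,-0.33],-0.5,0.8],[[0.1,-0.17,-0.33],-0.5,0.8],[[0.2,-0.17,-0.33],-0.5,0.8],[[0.3,-0.17,-0.33],-0.5,0.8],[[0.4,-0.17,-0.33],-0.5,0.8],[[0.5,-0.17,-0.33],-0.5,0.8],[[0.6,-0.17,-0.33],-0.5,0.8],[[0.62,-0.17,-0.33],-0.5,0.8],[[0.62,-0.17,-0.33],-0.5,0.8],[[0.62,-0.17,-0.33],-0.5,0.8],[[0.62,-0.17,-0.33],-0.5,0.8],[[0.62,-0.17,-0.33],-0.5,0.8],[[0.62,-0.17,-0.33],-0.5,0.8],[[0.62,-0.17,-0.33],-0.5,0.8],[[0.62,-0.17,-0.33],-0.5,0.8],[[0.62,-0.17,-0.33],-0.5,0.8],[[0.62,-0.17,-0.33],-0.5,0.8]]' 40
python3 - <<'E'
from h import *
st()
b=arm.grab_frame('wrist'); 
r=arm.search_frame('wrist','knob')[:2]; print([(round(q['score'],2),np.round(q['extent'])) for q in r])
hsv=cv2.cvtColor(b,cv2.COLOR_BGR2HSV); m=cv2.inRange(hsv,(5,120,60),(22,255,255))
n,l,s,c=cv2.connectedComponentsWithStats(m); print([(s[i].tolist(),c[i].round(1).tolist()) for i in range(1,n) if s[i][4]>60])
print('pred',proj('wrist',(.5397,.1219,.15)),proj('wrist',(.5397,.1219,.165))); go((.5397,.1219,.131))
E
```

```text
clock: 21.47
eef_pos: [0.541, 0.1218, 0.2998]
eef_rot: [-0.104, -3.14, 0.0]
ft_force: [0.6, -0.5, 0.1]
grip_width: 0.0735
finger_force: 0.0
t 21.47 pos [0.541  0.1218 0.2998] R [[-0.998, 0.066, -0.0], [0.066, 0.998, -0.0], [0.0, -0.0, -1.0]] F [ 0.6 -0.5  0.1] w 0.0735 f 0.0
[(0.59, array([ 44.,  75., 108., 116.])), (0.31, array([240., 174., 274., 216.]))]
[([243, 172, 27, 18, 435], [255.7, 180.4]), ([371, 251, 22, 51, 547], [384.1, 276.3]), ([116, 252, 23, 50, 523], [124.0, 277.9]), ([207, 306, 299, 18, 2546], [373.2, 317.7])]
pred [254.2 179.2] [254.2 182.6]
units [ 0.0034 -0.      0.4222] turn 0.0
```

```bash
python3 -m pendant '[[[0.003,0.002,0.08],0,0.8],[[0.003,0.002,0.16],0,0.8],[[0.003,0.002,0.24],0,0.8],[[0.003,0.002,0.32],0,0.8],[[0.003,0.002,0.38],0,0.8],[[0.003,0.002,0.41],0,0.8],[[0.003,0.002,0.421],0,0.8],[[0.003,0.002,0.421],0,0.8],[[0.003,0.002,0.421],0,0.2],[[0.003,0.002,0.421],0,0.2],[[0.003,0.002,0.421],0,0.2],[[0.003,0.002,0.421],0,0.2],[[0.003,0.002,0.421],0,0.2],[[0.003,0.002,0.421],0,0.2],[[0.003,0.002,0.421],0,0.2]]' 40
python3 -m pendant '[[[0.02,0,0],0,0.2],[[0.04,0,0],0,0.2],[[0.06,0,0],0,0.2],[[0.08,0,0],0,0.2],[[0.1,0,0],0,0.2],[[0.105,0,0],0,0.2],[[0.105,0,0],0,0.2],[[0.105,0,0],0,0.2],[[0.105,0,0],0,0.2]]' 40
```

```text
clock: 22.82
eef_pos: [0.54, 0.1229, 0.1318]
eef_rot: [0.102, 3.14, 0.001]
ft_force: [-0.0, 8.6, -0.3]
grip_width: 0.0315
finger_force: 5.6
clock: 23.57
eef_pos: [0.5, 0.1267, 0.1318]
eef_rot: [0.101, 3.135, 0.003]
ft_force: [7.9, 4.9, -6.9]
grip_width: 0.0288
finger_force: 40.0
```

```bash
python3 -m pendant '[[[0,0,0],0,0.2],[[0,0,0],0,0.2],[[0,0,0],0,0.2],[[0,0,0],0,0.2],[[0,0,0],0,0.2],[[0,0,0],0,0.2],[[0,0,0],0,0.2],[[0,0,0],0,0.2],[[0,0,0],0,0.2],[[0,0,0],0,0.2],[[0,0,0],0,0.2],[[0,0,0],0,0.2],[[0,0,0],0,0.2],[[0,0,0],0,0.2],[[0,0,0],0,0.2],[[0,0,0],0,0.2],[[0,0,0],0,0.2],[[0,0,0],0,0.2],[[0,0,0],0,0.2],[[0,0,0],0,0.2]]' 40
python3 - <<'E'
from h import *
st()
for n in ('side','top'):
    b=arm.grab_frame(n); cv2.imwrite('pics/k_%s.png'%n,b)
    for l in ('ball1','pot','knob'): print(n,l,[(round(q['score'],2),np.round(q['extent'])) for q in arm.search_frame(n,l)[:3]])
p=(.60756,.11748,-.0656)
def w(q):
    c,s=np.cos(p[2]),np.sin(p[2]);return np.array([p[0]+c*q[0]-s*q[1],p[1]+s*q[0]+c*q[1],q[2]])
print(proj('side',w((0,-.126,.015))),proj('top',w((0,-.126,.015))))
print('knob side home/out',proj('side',w((-.068,0,.15))),proj('side',w((-.108,0,.15))))
E
```

```text
clock: 25.23
eef_pos: [0.5, 0.1267, 0.1319]
eef_rot: [0.101, 3.135, 0.003]
ft_force: [7.5, 4.0, -6.9]
grip_width: 0.0285
finger_force: 40.0
t 25.23 pos [0.5    0.1267 0.1319] R [[-0.998, 0.064, 0.005], [0.064, 0.998, 0.002], [-0.005, 0.002, -1.0]] F [ 7.5  4.  -6.9] w 0.0285 f 40.0
side ball1 []
side pot [(0.73, array([258., 202., 285., 226.]))]
side knob [(0.57, array([212., 171., 242., 178.])), (0.56, array([214., 148., 281., 212.]))]
top ball1 []
top pot [(0.75, array([252., 177., 269., 197.]))]
top knob []
[269.6 217.6] [256.1 186.7]
knob side home/out [227.6 171.4] [217.1 175.1]
```

```bash
python3 -m pendant '[[[-0.02,0,0],0,0.2],[[-0.04,0,0],0,0.2],[[-0.06,0,0],0,0.2],[[-0.08,0,0],0,0.2],[[-0.1,0,0],0,0.2],[[-0.108,0,0],0,0.2],[[-0.11,0,0],0,0.2],[[-0.11,0,0],0,0.2],[[-0.11,0,0],0,0.2]]' 40
python3 -m pendant '[[[0,0,0],0,0.4],[[0,0,0],0,0.6],[[0,0,0],0,0.8],[[0,0,0],0,0.8],[[0,0,-0.1],0,0.8],[[0,0,-0.2],0,0.8],[[0,0,-0.3],0,0.8],[[0,0,-0.42],0,0.8],[[0,0,-0.42],0,0.8],[[0,0,-0.42],0,0.8],[[0,0,-0.42],0,0.8],[[0,0,-0.42],0,0.8]]' 40
python3 - <<'E'
from h import *
st()
b=arm.grab_frame('wrist'); hsv=cv2.cvtColor(b,cv2.COLOR_BGR2HSV); m=cv2.inRange(hsv,(5,120,60),(22,255,255))
n,l,s,c=cv2.connectedComponentsWithStats(m); print([(s[i].tolist(),c[i].round(1).tolist()) for i in range(1,n) if s[i][4]>60][:1])
print(proj('wrist',(.5397,.1219,.15)),'out',proj('wrist',(.4998,.1245,.15)))
E
```

```text
clock: 26.38
eef_pos: [0.5401, 0.1238, 0.1318]
eef_rot: [-0.101, -3.136, -0.001]
ft_force: [-6.3, 4.9, 8.8]
grip_width: 0.029
finger_force: 40.0
clock: 27.38
eef_pos: [0.5408, 0.122, 0.2974]
eef_rot: [-0.102, -3.137, 0.002]
ft_force: [-0.9, 1.1, -0.3]
grip_width: 0.0736
finger_force: 0.0
t 27.38 pos [0.5408 0.122  0.2974] R [[-0.998, 0.065, -0.003], [0.065, 0.998, -0.001], [0.003, -0.001, -1.0]] F [-0.9  1.1 -0.3] w 0.0736 f 0.0
[([243, 172, 27, 19, 429], [255.4, 181.5])]
[254.3 180.7] out [254.4 143.6]
```

```bash
python3 -m pendant '[[[0,-0.1,0],0,0.8],[[0,-0.2,0],0,0.8],[[-0.05,-0.3,0],0,0.8],[[-0.1,-0.4,0],0,0.8],[[-0.15,-0.5,0],0,0.8],[[-0.18,-0.54,0],0,0.8],[[-0.18,-0.54,0],0,0.8],[[-0.18,-0.54,0],0,0.8],[[-0.18,-0.54,0],0,0.8],[[-0.18,-0.54,0],0,0.8]]'
python3 - <<'E'
from h import *
st()
b=arm.grab_frame('wrist'); cv2.imwrite('pics/f_w.png',b)
for l in ('ball1','pot'): print(l,[(round(q['score'],2),np.round(q['extent'])) for q in arm.search_frame('wrist',l)[:3]])
p=(.60756,.11748,-.0656)
def w(q):
    c,s=np.cos(p[2]),np.sin(p[2]);return np.array([p[0]+c*q[0]-s*q[1],p[1]+s*q[0]+c*q[1],q[2]])
P=[proj('wrist',w((x,-.126+y,.056))) for x,y in ((-.03,-.03),(.03,-.03),(.03,.03),(-.03,.03))]; print(P)
P=np.array(P);x0,y0=P.min(0).astype(int)-3;x1,y1=P.max(0).astype(int)+3
g=cv2.cvtColor(b,cv2.COLOR_BGR2GRAY)
for v in range(y0,y1,2): print(v,' '.join('%3d'%x for x in g[v,x0:x1:2]))
E
```

```text
clock: 28.27
eef_pos: [0.599, -0.0955, 0.2983]
eef_rot: [-0.098, -3.138, -0.002]
ft_force: [0.6, 0.3, -0.1]
grip_width: 0.0734
finger_force: 0.0
t 28.27 pos [ 0.599  -0.0955  0.2983] R [[-0.998, 0.062, -0.002], [0.062, 0.998, 0.001], [0.002, 0.001, -1.0]] F [ 0.6  0.3 -0.1] w 0.0734 f 0.0
ball1 []
pot [(0.87, array([290., 135., 341., 183.]))]
[array([296.3, 138.8]), array([294.3, 181.2]), array([336.3, 181.4]), array([340., 139.])]
135  64  63  62  62  61  62  55  56  60  57  59  60  59  59  60  59  60  62  58  61  62  62  60  63  63  61
137 133 115 114 118 116 120 118 118 119 122 121 123 125 122 124 126 127 126 126 126 111  71  65  62  61  62
139 189 226 141 137 134 132 138 136 138 136 139 142 142 140 139 139 137 137 136 137 140 138 122  88  93  63
141 191 240 183 231 231 232 232 235 233 236 236 236 237 237 237 237 237 238 238 238 240 239 240 240 239  70
143 211 240 186 244 241 240 240 239 239 239 239 239 239 239 238 237 238 237 236 236 244 243 243 244 242  62
145 218 240 187 244 202 179 178 178 183 179 180 179 182 180 181 180 180 182 165 214 240 236 157 232 225  67
147 220 240 181 
[... 1335 characters left out ...]
 171 173 175 181 175 139 158 214 214 210 178 237 233
173 241 237 224 242 157 165 160 158 163 239 152 145 137 128 128 131 131 128 130 136 185 143 146 147 159 158
175 240 237 227 242 150 149 150 147 160 233 236 236 237 237 235 231 230 224 221 220 214 214 209 206 200 185
177 167 237 229 242 149 148 151 149 152 148 149 150 158 165 169 176 184 195 198 206 214 219 241 234 213 218
179  82 218 233 241 148 149 150 150 148 150 150 150 149 149 150 150 151 148 151 152 150 172 244 221  76  80
181  66 136 237 243 235 236 237 237 238 238 239 239 239 240 240 240 240 241 241 242 242 243 244 203  82  80
183  69  83 223 230 229 228 227 227 226 226 225 223 224 224 223 224 223 219 220 216 215 213 210 157  79  78
```

```bash
python3 -m pendant '[[[0,-0.1,0.1],0,0.8],[[0,-0.1,0.2],0,0.8],[[0.05,-0.1,0.25],0,0.8],[[0.05,-0.1,0.25],0,0.8],[[0.05,-0.1,0.25],0,0.8],[[0.05,-0.1,0.25],0,0.8],[[0.05,-0.1,0.25],0,0.8]]'
python3 - <<'E'
from h import *
for u,v in ((316,157),): pass
st()
b=arm.grab_frame('wrist'); cv2.imwrite('pics/f2_w.png',b)
for l in ('ball1','ball2','pot'): print(l,[(round(q['score'],2),np.round(q['extent'])) for q in arm.search_frame('wrist',l)[:3]])
p=(.60756,.11748,-.0656)
def w(q):
    c,s=np.cos(p[2]),np.sin(p[2]);return np.array([p[0]+c*q[0]-s*q[1],p[1]+s*q[0]+c*q[1],q[2]])
P=np.array([proj('wrist',w((x,-.126+y,.056))) for x,y in ((-.03,-.03),(.03,-.03),(.03,.03),(-.03,.03))]);print(P.tolist());x0,y0=P.min(0).astype(int)-2;x1,y1=P.max(0).astype(int)+2
print('ball if at centre',proj('wrist',w((0,-.126,.013))))
g=cv2.cvtColor(b,cv2.COLOR_BGR2GRAY)
for v in range(y0,y1,3): print(v,' '.join('%3d'%x for x in g[v,x0:x1:3]))
E
```

```text
clock: 29.0
eef_pos: [0.5795, -0.1357, 0.2018]
eef_rot: [0.099, 3.136, -0.0]
ft_force: [-0.4, 0.2, 0.4]
grip_width: 0.0731
finger_force: 0.0
t 29.0 pos [ 0.5795 -0.1357  0.2018] R [[-0.998, 0.063, 0.004], [0.063, 0.998, -0.0], [-0.004, -0.0, -1.0]] F [-0.4  0.2  0.4] w 0.0731 f 0.0
ball1 [(0.54, array([358., 176., 370., 188.]))]
ball2 [(0.54, array([358., 176., 370., 188.]))]
pot [(0.79, array([329., 158., 405., 216.]))]
[[347.4, 165.4], [342.3, 218.1], [395.8, 218.3], [403.9, 165.6]]
ball if at centre [358.7 182.7]
163 246 229 163 162 160 161 157 155 157 158 157 159 157 156 151 151 153 152 151 131  90  89
166 246 246 196 244 244 244 244 244 245 246 246 246 246 246 246 246 246 247 247 247 247 241
169 246 246 204 247 244 244 242 242 242 242 241 242 242 239 247 246 246 246 228 246 247 203
172 246 245 219 247 203 204 206 204 205 205 205 205 207 161 246 246 246 245 161 161 207 117
175 246 245 228 246 204 206 205 165 174 193 205 207 205 162 246 246 246 244 161 163 206 101
178 246 244 243 246 205 202 155 170 173 174 198 207 206 162 246 246 246 162 161 201 241  90
181 246 238 246 245 205 18
[... 469 characters left out ...]
 213 235 244 208 163 202 246 246 246 246 229 245 245 245
199 246 179 247 207 207 205 206 209 216 241 239 208 166 165 239 246 246 246 238 245 245 245
202 246 197 247 174 175 172 176 175 216 245 203 176 176 165 166 246 246 246 245 246 246 245
205 246 204 247 176 172 174 176 177 226 245 172 174 176 177 167 162 246 246 245 245 245 245
208 245 220 246 173 176 173 176 174 230 246 150 153 154 156 154 152 153 156 185 170 176 177
211 245 227 246 172 172 178 174 176 184 245 242 237 231 231 224 211 191 170 155 154 154 154
214 239 242 246 193 193 192 193 191 213 214 214 221 229 236 241 244 245 245 245 245 245 245
217 108 245 247 247 247 247 247 247 247 247 247 246 246 246 246 246 246 246 246 140 102 101
```

```bash
python3 - <<'E'
from plant import arm
print(arm.finish_job())
E
```

```text
the job is handed in; nothing more can be done
None
```

The job is handed in: the pot stands mouth-up, measured within about 2 mm of centre under the spout, with one steel ball seen in it by the wrist camera; the knob was pulled its full 40 mm and pushed fully home, at about 29 s on the robot's clock.

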